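# Open the fuse box and hold the test probe on the yellow contact

### The job

Tip up the near edge of the fuse box's black lid by its orange tab, draw the lid's far edge out from under the lip and set the lid down, right way up and flat on the bare bench, without dropping it. Then take the red test probe out of its leaning holder and, holding it upright, press its tip lightly on the middle of the yellow-ringed sprung contact until the contact has sunk about halfway, never down to its stop, and stay like that: the program finishes while the gripper is still holding the probe on the contact. Do not press the blue- or green-ringed contact, and leave the multimeter, the scanner and the jar where they are.

Things in the scene. Friction and masses are not known exactly. Their poses are not given: they have to be found in the camera images.
- fusebox: Grey open-topped fuse box fixed to the bench, 130 (x) x 110 (y) x 50 mm high, walls 5 mm. Origin: centre of its underside, on the bench. Its near side is -x (towards the robot), its far side +x, where a lip overhangs the rim. Inside, besides the three sprung contacts, are relays and fuses, no higher than 25 mm above the bench.
- lip (a point): Middle of the underside of the lip on the box's far side, 60 mm above the bench (10 mm above the rim), at x = +64 mm from the box's centre. The lip is 90 mm wide (y), 6 mm thick and reaches from x = +55 mm to an upright rail whose inner face is at x = +68 mm.
- lid: Loose black lid (90 g) on the box's rim, 50 mm above the bench: plate 131 (x) x 112 (y) x 5 mm. Origin: centre of the plate's underside; at the start over the box's centre, axes as the box's. Its far 10 mm lie under the lip with 5 mm of play, so it cannot be lifted level; tipped 15 to 25 degrees about its far edge it can be drawn out to -x and lifted away. On the bench it lies tilted 4 degrees.
- lid_tab (a point): Middle of the top of the orange grip tab that stands up from the lid near its near edge: 26 (x) x 12 (y, the thickness to pinch) mm, 32 mm tall above the plate's top. This point is at x = -45, y = 0, z = +37 mm in the lid's frame.
- lid_far_edge (a point): Middle of the lid's lower far edge, x = +65, y = 0, z = 0 mm in the lid's frame: the edge about which it tips. At the opposite, near edge a rib under the lid (x = -57.5 to -53.5 mm, 96 mm wide, 8 mm deep) sits just inside the box's near wall and stops the lid being drawn out before the near edge is raised.
- holder: Heavy fixed probe holder: dark base plate 110 (x) x 80 (y) x 12 mm with an aluminium block 44 x 44 x 52 mm on it that leans 0.26 rad (15 degrees) towards its own -x side. Origin: centre of the base's underside, on the bench. A round hole, 14.5 mm wide and 49 mm deep, runs down the block's leaning axis.
- holder_mouth (a point): Centre of the hole's mouth on the block's top, about 72 mm above the bench; the hole's axis leans 0.26 rad towards the holder's -x.
- probe: Red and black test probe, 145 mm long, about 80 g, leaning in the holder. Origin: its tip; z runs up its axis from tip to handle end. Steel needle to 18 mm, black nose 12.4 mm thick to 45 mm (all in the hole), black flange 32 mm wide from 45 to 51 mm resting on the block, then the red handle, 20 x 20 mm, to 145 mm, its flats facing the probe's x and y. At the start its y axis is the holder's y.
- probe_grip (a point): Point on the axis of the probe's handle, 115 mm from the tip: a good place to grip across the probe's y.
- yellow_top (a point): Centre of the top of the brass sprung contact in the yellow ring: a disc 15 mm wide in a yellow collar 27 mm wide. Unpressed it is 35 mm above the bench (14 above its collar, 15 below the box's rim). It moves down with the contact. Under the lid at the start. The three contacts stand in a row along the box's y, at its middle in x, 32 mm apart, in any order.
- contact_yellow (a joint): How far the yellow-ringed contact is pressed down, in m: 0 = up, 0.010 = at its stop. Spring: about 0.9 N at first, 3.1 N halfway, 5.4 N at the stop (450 N/m).
- contact_blue (a joint): The same for the blue-ringed contact: leave it up.
- contact_green (a joint): The same for the green-ringed contact: leave it up.
- multimeter: Yellow and grey multimeter lying on the bench, 150 (x) x 80 (y) x 36 mm; origin: centre of its underside. Leave alone.
- scanner: Black and red hand scanner lying on the bench, 90 (x) x 170 (y) x 32 mm; origin: centre of its underside. Leave alone.
- grease_jar: Small jar with an orange cap, 60 mm wide, 70 mm high; origin: centre of its underside. Leave alone.
- terminal_yellow: The yellow collar with its sprung contact, fixed in the box; origin: centre of the collar's underside, 5 mm above the bench, straight below the contact.
There are look-alikes about, which are no part of the job. What is shaped like the fusebox but brown is not meant. What is shaped like the lid but purple is not meant.

How it is judged:
On the way, in this order (a step that is already met when the one before it is completed fails the run):
1. the lid is tipped: its near edge raised by at least 7 degrees while its far edge is still under the lip (angle between lid's own z axis and vertical above 0.12 rad and x of lid_far_edge in the frame of fusebox above 0.05 m and z of lid_far_edge in the frame of fusebox below 0.07 m), for 0.05 s.
2. the lid lies right way up and flat on the bench, let go (height (world z) of lid below 0.016 m and angle between lid's own z axis and vertical below 0.15 rad and linear speed of lid below 0.03 m/s and contact force between lid and the fingers below 0.1 N), for 0.3 s.
At the end, for the whole second after the job is handed in: Gripper holds the probe still and upright (8 deg), tip within 6 mm of the middle of the yellow-ringed contact, pressed 2.5 to 7.8 mm of 10, probe off the box; blue and green contacts up (1.5 mm); lid at rest, right way up, flat (8.5 deg) on the bench, untouched (value of joint contact_yellow between 0.0025 and 0.0078 m and contact force between probe and terminal_yellow between 0.8 and 8 N and horizontal distance between probe and yellow_top below 0.006 m and distance between probe and yellow_top below 0.008 m and angle between probe's own z axis and vertical below 0.14 rad and linear speed of each of probe, lid below 0.03 m/s and contact force between probe and the fingers above 2 N and contact force between probe and fusebox below 0.1 N and value of joint each of contact_blue, contact_green below 0.0015 m and height (world z) of lid below 0.016 m and angle between lid's own z axis and vertical below 0.15 rad and contact force between lid and the arm below 0.1 N); the arm keeps its last pose, push and grip.
It fails at once if the yellow contact pressed to its stop (value of joint contact_yellow above 0.0094 m).
It fails at once if the blue or green contact pressed (value of joint any of contact_blue, contact_green above 0.003 m).
It fails at once if the lid dropped: falling faster than 0.8 m/s with no finger on it (linear speed of lid above 0.8 m/s and contact force between lid and the fingers below 0.05 N).
It fails at once if the multimeter, scanner or jar moved by more than 25 mm (distance of any of multimeter, scanner, grease_jar from where it was at the start of the episode above 0.025 m).
It also fails if it takes over 59 s, if anything falls off the work surface, if the arm or the gripper's body presses on something with over 40 N, if the wrist force passes 120 N, or if a joint passes its speed limit or range.

### The arm

A 7-joint arm with a two-finger parallel gripper is mounted at the origin on the work surface. World frame = base frame: x ahead of the robot, y to its left, z up, the work surface at z = 0. Lengths are in m, angles in rad, forces in N, time in s.
With the tool pointing down it reaches from about 0.425 to 1.025 m from the base axis. Payload 3.6 kg.
Tool frame: the origin (TCP) lies on the mounting face of the last link; the fingertips stand 173 mm ahead of it and the grasp point (between the pads) lies 155 mm ahead of it (manip.nose_length is the distance from the TCP to the fingertips, in m); z points along the fingers, y is the line along which they close (so a half turn about z gives the same grasp; the last joint's range is limited). The gripper opens to 85 mm and grips with 20 to 120 N. Pads are 22 mm wide; open, the fingers measure 114 mm over their backs; the gripper's body (76 mm by 85 mm) begins 54 mm behind the grasp point. The pads swing forward as they close: fully open they stand 13 mm farther back than shut.
Start: joints at [-1.317, 0.591, 0.048, 1.609, -0.033, 0.943, -0.034], TCP at [0.246, 0.682, 0.405] pointing down, gripper open.
Joint ranges: [-2.69, 2.69], [-0.47, 2.24], [-1.27, 1.36], [0.19, 2.51], [-1.53, 4.68], [0.08, 2.07], [-3.09, 3.09]. Speed limits (rad/s): [2.57, 2.57, 3.14, 3.14, 3.14, 3.14, 3.14].

### API

Orientations are given as [roll, pitch, yaw] about the fixed x, y, z axes, in that order (R = Rz(yaw) Ry(pitch) Rx(roll)).
In Python, from station import telemetry, optics, manip, nets gives the robot as it stands.
- The arm moves only by the shell command python3 -m crank 'ROWS' [FORCE]. ROWS is JSON, one flat list of numbers, 7 for each row, row after row: the shift along the tool's x, y, z in mm, then the turn, a rotation vector about the tool's x, y, z in rad, then the closure in counts, from 0 (fully open) to 255 (shut). In form: [dx, dy, dz, rx, ry, rz, gripper, dx, dy, dz, rx, ry, rz, gripper, ...]. A call has 1 to 10 rows; each row shifts and turns the commanded pose from where the row before left it, along the tool's axes as they then stand; what a row does not reach is not made up. A row lasts 1/8 s, in which the tool goes at most 62.5 mm and 10.7 degrees, less where a joint would pass 70% of its speed; a pose out of reach is approached as far as the arm can. A call is refused whole if a number of a shift passes 62.5 or a number of a turn 0.188, either way. A call with a gripper value outside its range is refused whole. The fingers move at their own pace and stop on an object; FORCE is the grip in N (left out, the last holds). Time passes only in rows, so rows that do not move let the fingers close. It gives the time, the measured TCP pose, the force, the opening and the grip force at its end, in the units of the state.
- telemetry.get_obs(): the state, without advancing time (a new reading comes with each control period).
- optics.read_camera(name): name is "side" or "top"; returns a dict with "pixels" (400x640x3 uint8, red, green, blue), "z_map" (400x640 float32, m along the optical axis (not along the pixel's ray), 0 where there is no reading), "fovy" (degrees; the focal length in pixels is half the picture's height over the tangent of half this angle, whatever the lens; pixels are square), "cx", "cy" (the principal point, pixels), "k1" (the pictures are not rectified: a ray, as slopes to the right and down, at radius r is drawn at 1 + k1 r^2 times it, then the intrinsics apply), "pose" (4x4, takes a point from camera to world coordinates). Camera axes: x right, y down, z forward; pixel columns grow to the right and rows downward; lengths in m; the calibration is good to about 2 mm. A picture is of the moment at which its call begins.
- manip.finish_job(): hands the job in; it is judged then, once.
Trained networks look in a picture, given as the dict that the camera call returned (one of the last four; its "shot" number tells which), for a name from the list of things; names that differ only in an ending like _2 or _b are one class to them, and where a whole thing is asked for, a point or a joint stands for the part that bears it (a point fixed in the world has none). Each returns a list of dicts, best first, with "conf" (0 to 1); they miss things now and then, are a little off and sometimes report something else, mostly with a low value. They report only what shows in the picture. A call takes as long as a camera call. They do not tell look-alikes from the thing itself.
- nets.regions_of(label, picture): "pixels" (400x640 bool, what is visible of it) and "centre" ([row, column] in pixels, amid what is visible of it).
The state is a dict: "clock": time; "joints": joint angles; "joint_velocities": joint speeds; "joint_efforts": joint torques, N m; "tool_pos": TCP position; "eef_rot": TCP orientation; "wrist_force": force on the tool from outside, world axes, zero at the start; "moment": the same for the moment, N m; "finger_gap": opening from 0.0 (shut) to 1.0 (fully open); "gripper_force": force on a finger pad.
Only numpy, scipy, OpenCV 4.12 (cv2) and the standard library are available. Lean on these libraries where they do the work, as an engineer would, in place of code of your own. Each camera call takes 0.05 s, during which the arm holds its last target. There are 200 camera calls.

## Working session

There is one attempt and no reset: what is moved stays moved. The work goes in short steps, Python scripts to look and compute and a shell command to move; the robot and the scene stay as the last step left them, time stands still between calls to the robot, and variables do not carry over. Pictures are saved under pics/ and viewed, at most 10 in all, crops included, and the job is handed in when it is done.

```bash
mkdir -p pics; cat > h.py <<'E'
import numpy as np, cv2
from scipy.spatial.transform import Rotation as R
from station import telemetry, optics, manip, nets
def cloud(p):
    """world xyz per pixel (400,640,3), nan where no depth"""
    f=200/np.tan(np.radians(p["fovy"])/2); K=np.array([[f,0,p["cx"]],[0,f,p["cy"]],[0,0,1.]])
    v,u=np.mgrid[:400,:640].astype(np.float64)
    s=cv2.undistortPoints(np.stack([u,v],-1).reshape(-1,1,2),K,np.array([p["k1"],0,0,0.])).reshape(400,640,2)
    z=np.where(p["z_map"]>0,p["z_map"],np.nan).astype(float)
    c=np.dstack([s*z[...,None],z]); T=np.array(p["pose"])
    return c@T[:3,:3].T+T[:3,3]
def save(p,n,crop=None,k=1):
    im=p["pixels"][...,::-1]
    if crop: r0,r1,c0,c1=crop; im=im[r0:r1,c0:c1]
    cv2.imwrite("pics/"+n,cv2.resize(im,None,fx=k,fy=k,interpolation=cv2.INTER_CUBIC))
def st():
    o=telemetry.get_obs(); print({k:np.round(o[k],4).tolist() for k in("clock","tool_pos","eef_rot","wrist_force","finger_gap","gripper_force")}); return o
E
python3 - <<'E'
from h import *
st()
for n in("side","top"):
    p=optics.read_camera(n); save(p,n+"0.png"); C=cloud(p); print(n,np.round(p["pose"],3).tolist(),p["k1"])
    for l in("fusebox","lid","lid_tab","holder","probe","multimeter","scanner","grease_jar"):
        for d in nets.regions_of(l,p):
            q=C[d["pixels"]]; print(l,round(d["conf"],2),np.round(d["centre"]),d["pixels"].sum(),np.round(np.nanmedian(q,0),3),np.round(np.nanpercentile(q,2,0),3),np.round(np.nanpercentile(q,98,0),3))
E
```

```text
{'clock': 0.0, 'tool_pos': [0.2462, 0.6814, 0.4035], 'eef_rot': [-3.1393, 0.0001, 2.7949], 'wrist_force': [-0.7131, 0.1188, 0.0691], 'finger_gap': 1.0015, 'gripper_force': 0.0}
side [[0.69, -0.426, 0.586, -0.196], [-0.724, -0.391, 0.568, -0.707], [-0.013, -0.816, -0.578, 0.841], [0.0, 0.0, 0.0, 1.0]] -0.06258633533988472
fusebox 0.97 [202. 280.] 714 [0.542 0.19  0.028] [ 0.485  0.173 -0.001] [0.629 0.284 0.067]
fusebox 0.68 [242. 243.] 1918 [0.328 0.124 0.026] [0.253 0.063 0.001] [0.389 0.178 0.066]
lid 0.58 [189. 274.] 750 [0.552 0.228 0.055] [0.49  0.18  0.047] [0.619 0.293 0.085]
lid 0.45 [166. 285.] 290 [0.694 0.336 0.045] [0.675 0.32  0.   ] [0.731 0.38  0.072]
lid_tab 0.86 [190. 272.] 669 [0.547 0.229 0.055] [0.49  0.181 0.051] [0.614 0.291 0.086]
lid_tab 0.81 [212. 194.] 739 [0.335 0.379 0.009] [0.268 0.315 0.002] [0.405 0.454 0.041]
lid_tab 0.2 [281. 411.] 1043 [ 0.545 -0.343  0.014] [ 0.5   -0.374  0.005] [ 0.595 -0.288  0.075]
holder 0.66 [283. 412.] 1092 [ 0.546 -0.345  0.014] [ 0.498 -0.376  0.002] [ 0.6   -0.289  0.075]
probe 0.64 [250. 412.] 320 [ 0.541 -0.335  0.124] [
[... 1158 characters left out ...]
12] [ 0.504 -0.367  0.004] [ 0.609 -0.286  0.077]
holder 0.73 [149. 217.] 555 [0.699 0.347 0.067] [ 0.676  0.323 -0.001] [0.729 0.389 0.074]
probe 0.48 [209. 484.] 212 [ 0.547 -0.321  0.139] [ 0.529 -0.339  0.072] [ 0.574 -0.316  0.173]
multimeter 0.91 [132. 333.] 1724 [0.765 0.047 0.036] [0.696 0.006 0.002] [0.841 0.088 0.046]
scanner 0.97 [137. 450.] 2152 [ 0.755 -0.251  0.031] [ 0.707 -0.331  0.016] [ 0.805 -0.172  0.038]
scanner 0.6 [152. 217.] 474 [0.697 0.344 0.067] [0.676 0.322 0.012] [0.724 0.371 0.074]
grease_jar 0.82 [153. 217.] 534 [0.698 0.346 0.067] [0.676 0.323 0.003] [0.727 0.377 0.074]
grease_jar 0.64 [183. 263.] 441 [0.615 0.227 0.062] [0.491 0.173 0.001] [0.631 0.307 0.07 ]
```

View pics/top0.png

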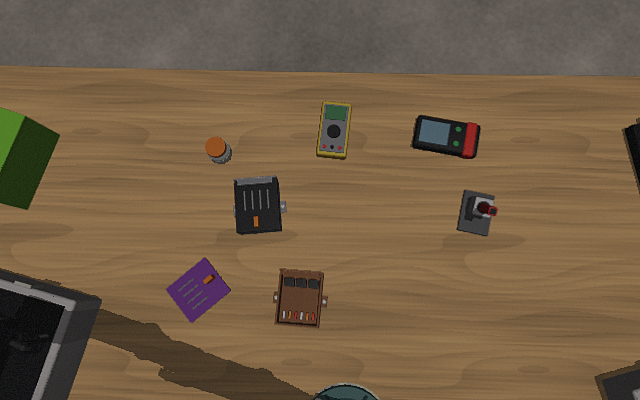

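View pics/side0.png

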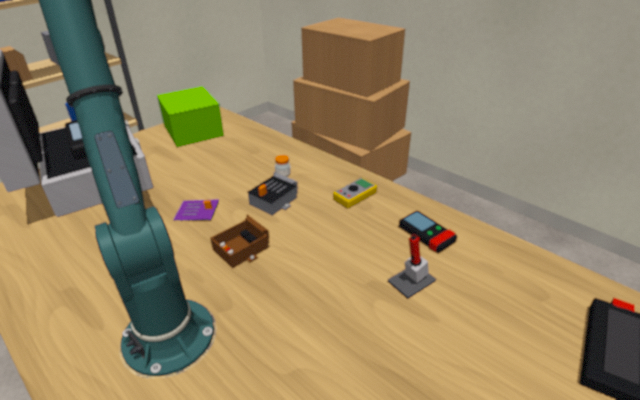

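```bash
python3 - <<'E'
from h import *
p=optics.read_camera("top"); C=cloud(p); save(p,"crop.png",(130,260,200,330),4)
s=optics.read_camera("side"); D=cloud(s)
for n,P,cl in(("top",p,C),("side",s,D)):
    hsv=cv2.cvtColor(P["pixels"],cv2.COLOR_RGB2HSV)
    m=(cl[...,0]>.46)&(cl[...,0]<.65)&(cl[...,1]>.15)&(cl[...,1]<.32)
    tab=m&(hsv[...,0]<22)&(hsv[...,1]>130)&(cl[...,2]>.075)
    q=cl[tab]; print(n,"tab",len(q),np.nanmean(q,0).round(4),np.nanmin(q,0).round(4),np.nanmax(q,0).round(4))
    pl=m&(cl[...,2]>.051)&(cl[...,2]<.059)
    q=cl[pl]; r=cv2.minAreaRect((q[:,:2]*1000).astype(np.float32)); print("plate",len(q),r, np.median(q[:,2]))
    m=(cl[...,0]>.45)&(cl[...,0]<.66)&(cl[...,1]>-.42)&(cl[...,1]<-.25)
    h=m&(cl[...,2]>.085)&(hsv[...,1]>120); q=cl[h]; mu=q.mean(0); d=np.linalg.svd(q-mu)[2][0]; d*=np.sign(d[2]); print("handle",len(q),mu.round(4),d.round(3),q.max(0).round(4))
    t=m&(cl[...,2]>.14+.0); 
    b=m&(cl[...,2]>.006)&(cl[...,2]<.016); q=cl[b]; print("base",len(q),cv2.minAreaRect((q[:,:2]*1000).astype(np.float32)))
    b=m&(cl[...,2]>.165);q=cl[b];print("end",len(q),q.mean(0).round(4))
E
```

```text
top tab 58 [0.5108 0.2346 0.0849] [0.4981 0.2288 0.0767] [0.5234 0.2423 0.0914]
plate 1744 ((557.0146484375, 240.31887817382812), (135.5249786376953, 112.13790130615234), 6.1525044441223145) 0.05458380584538092
handle 129 [ 0.5446 -0.3225  0.1442] [-0.278 -0.069  0.958] [ 0.5679 -0.315   0.1749]
base 855 ((546.5616455078125, -338.1232604980469), (193.30548095703125, 163.13345336914062), 1.1673351526260376)
end 77 [ 0.5374 -0.3264  0.1688]
side tab 34 [0.5083 0.2316 0.0827] [0.4948 0.2242 0.0751] [0.5224 0.2399 0.0882]
plate 631 ((555.7806396484375, 238.67083740234375), (138.84988403320312, 118.25765991210938), 7.3640618324279785) 0.05464518515738248
handle 245 [ 0.5387 -0.3327  0.1361] [-0.236  0.096  0.967] [ 0.5615 -0.3163  0.1738]
base 644 ((557.4061889648438, -325.7784729003906), (94.62907409667969, 113.14643859863281), 80.1397705078125)
end 47 [ 0.5341 -0.3289  0.1689]
```

The top picture shows the black lid on the grey box at (257,206), with its orange tab at (256,221) and the jar at (218,150). It also shows the multimeter at (334,130), the scanner at (446,137), and the holder with the red probe at (477,212). There are two look-alikes: the brown box at (299,297) and the purple lid at (198,289). The side picture has the same items: black lid (273,190), purple (197,210), brown (240,242), probe (416,250). The black one on the grey box fits the description, and I'll confirm it in a crop.

View pics/crop.png

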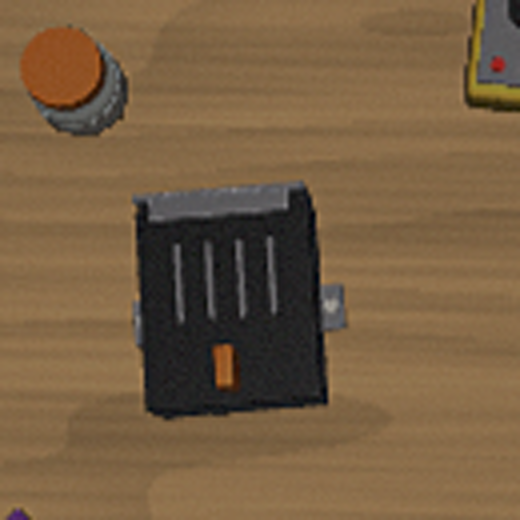

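```bash
python3 - <<'E'
from h import *
p=optics.read_camera("top"); C=cloud(p)
m=(C[...,0]>.46)&(C[...,0]<.66)&(C[...,1]>.15)&(C[...,1]<.32)
g=C[...,2]; pl=m&(g>.048)&(g<.058)
n,l,s,c=cv2.connectedComponentsWithStats(pl.astype(np.uint8)); pl=l==1+s[1:,4].argmax()
# near edge and left/right edges: line fits
q=C[pl]; print(len(q))
rows=np.where(pl.any(1))[0]; L=[];Rr=[]
for r in rows[6:-6]:
    c=np.where(pl[r])[0]; L.append(C[r,c[0]]);Rr.append(C[r,c[-1]])
Nn=[];F=[]
cols=np.where(pl.any(0))[0]
for k in cols[6:-6]:
    r=np.where(pl[:,k])[0]; Nn.append(C[r[-1],k]);F.append(C[r[0],k])
for n,e in(("left",L),("right",Rr),("near",Nn),("far",F)):
    v=cv2.fitLine((np.array(e)[:,:2]*1000).astype(np.float32),cv2.DIST_HUBER,0,.01,.01).ravel(); print(n,v.round(3),np.degrees(np.arctan2(v[1],v[0])).round(2))
lip=m&(g>.061)&(C[...,0]>.57); q=C[lip]; print("lip",len(q),q.mean(0).round(4),cv2.minAreaRect((q[:,:2]*1000).astype(np.float32)))
# free bench: height map occupancy
E
```

```text
1828
left [9.94000e-01 1.09000e-01 5.57434e+02 2.95212e+02] 6.26
right [9.94000e-01 1.12000e-01 5.60071e+02 1.85659e+02] 6.43
near [ 9.7000e-02 -9.9500e-01  4.9059e+02  2.4109e+02] -84.45
far [ 1.27000e-01 -9.92000e-01  6.10986e+02  2.43679e+02] -82.68
lip 258 [0.6191 0.2474 0.0658] ((599.0875244140625, 244.9097900390625), (59.97293472290039, 108.54377746582031), 5.823764801025391)
```

The crop confirms a black lid on a grey box, with the tab at crop (225,367) and the lip at crop (220,200). The purple and brown items are elsewhere. Next I need a helper that prints the shift to each target in tool axes.

```bash
cat >> h.py <<'E'
PSI=.109
def to(pos,rpy):
    o=telemetry.get_obs(); A=R.from_euler("xyz",o["eef_rot"]); B=R.from_euler("xyz",rpy)
    d=A.inv().apply(np.array(pos)-o["tool_pos"])*1000; w=(A.inv()*B).as_rotvec()
    print("shift(tool now,mm)",d.round(1),"turn",w.round(4),"shift in goal axes",B.inv().apply(np.array(pos)-o["tool_pos"]).__mul__(1000).round(1))
E
python3 -c "
from h import *
to([.511,.235,.34],[np.pi,0,np.pi+PSI])"
```

```text
shift(tool now,mm) [-400.7 -330.3   64.7] turn [ 0.     -0.     -0.4558] shift in goal axes [-214.4 -473.    64.7]
```

```bash
python3 -m crank '[0,0,0,0,0,-0.152,0, 0,0,0,0,0,-0.152,0, 0,0,0,0,0,-0.152,0, -21,-47,0,0,0,0,0, -21,-47,0,0,0,0,0, -21,-47,0,0,0,0,0, -21,-47,0,0,0,0,0, -21,-47,0,0,0,0,0, -21,-47,0,0,0,0,0, -21,-47,0,0,0,0,0]' 40; python3 -c "
from h import *
st();to([.511,.235,.30],[np.pi,0,np.pi+PSI])"
```

```text
clock: 2.3
tool_pos: [0.4292, 0.3693, 0.405]
eef_rot: [3.141, 0.001, -3.032]
wrist_force: [0.7, 0.0, -0.0]
finger_gap: 0.996
gripper_force: 0.0
{'clock': 2.3, 'tool_pos': [0.4292, 0.3693, 0.405], 'eef_rot': [3.1412, 0.0008, -3.0324], 'wrist_force': [0.743, 0.0256, -0.026], 'finger_gap': 0.9962, 'gripper_force': 0.0}
shift(tool now,mm) [ -66.6 -142.5  105. ] turn [0.0004 0.0008 0.0002] shift in goal axes [ -66.7 -142.4  105. ]
```

```bash
python3 -m crank '[-22,-47,0,0,0,0,0, -22,-47,0,0,0,0,0, -22,-48,0,0,0,0,120, 0,0,35,0,0,0,120, 0,0,35,0,0,0,120, 0,0,35,0,0,0,120,0,0,0,0,0,0,120,0,0,0,0,0,0,120]' 40; python3 - <<'E'
from h import *
to([.511,.235,.233],[np.pi,0,np.pi+PSI])
p=optics.read_camera("side");save(p,"s1.png",(130,250,210,350),5)
C=cloud(p);p=optics.read_camera("top");D=cloud(p)
for c in (C,D):
    m=(c[...,2]>.115)&(c[...,2]<.135)&(abs(c[...,0]-.51)<.1)&(abs(c[...,1]-.23)<.1); q=c[m];print(len(q),q.min(0),q.max(0))
E
```

```text
clock: 3.3
tool_pos: [0.51, 0.2372, 0.3007]
eef_rot: [3.141, 0.002, -3.032]
wrist_force: [-0.6, 1.5, 0.6]
finger_gap: 0.53
gripper_force: 0.0
shift(tool now,mm) [-0.6 -2.3 67.7] turn [0.0006 0.0016 0.0002] shift in goal axes [-0.7 -2.2 67.7]
11 [0.50153076 0.205085   0.12899033] [0.51604467 0.26825112 0.13497428]Traceback (most recent call last):
  File "<stdin>", line 6, in <module>
    return umr_minimum(a, axis, None, out, keepdims, initial, where)
ValueError: zero-size array to reduction operation minimum which has no identity
```

View pics/s1.png

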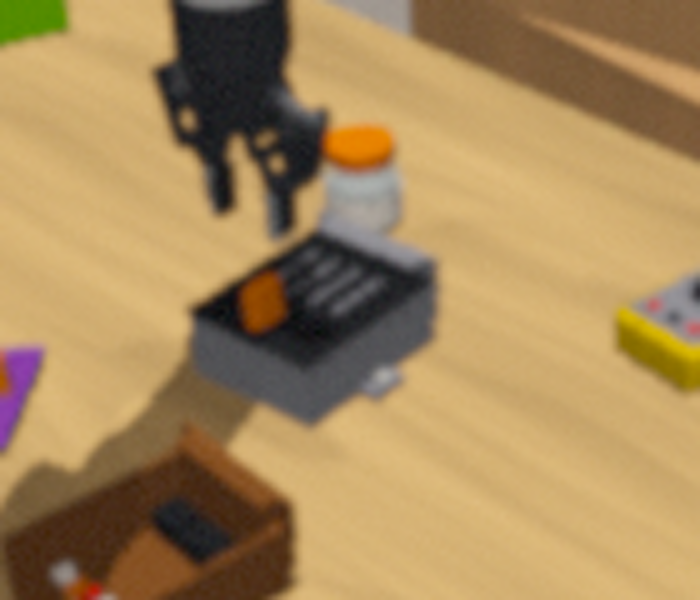

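The view shows the open fingers at crop (222,200) and (280,220), in line above the tab at crop (263,303). Next I go down and grip.

```bash
python3 -m crank '[0,-2,25,0,0,0,120, 0,0,25,0,0,0,120, 0,0,17,0,0,0,120, 0,0,0,0,0,0,255, 0,0,0,0,0,0,255, 0,0,0,0,0,0,255,0,0,0,0,0,0,255]' 60; python3 - <<'E'
from h import *
o=st()
A=R.from_euler("xyz",o["eef_rot"])
piv=np.array([.556+.065*np.cos(PSI),.240+.065*np.sin(PSI),.050]); print(piv)
c=A.inv().apply(piv-o["tool_pos"])*1000
ax=A.inv().apply([-np.sin(PSI),np.cos(PSI),0]); print("axis",ax.round(4))
for a in (.06,.08): print(a,(c-R.from_rotvec(ax*a).apply(c)).round(2))
E
```

```text
clock: 4.28
tool_pos: [0.51, 0.2351, 0.2336]
eef_rot: [3.141, 0.001, -3.032]
wrist_force: [-0.2, 0.0, 4.8]
finger_gap: 0.129
gripper_force: 59.5
{'clock': 4.275, 'tool_pos': [0.51, 0.2351, 0.2336], 'eef_rot': [3.141, 0.0015, -3.0323], 'wrist_force': [-0.2353, 0.0054, 4.8397], 'finger_gap': 0.1291, 'gripper_force': 59.5445}
[0.62061425 0.24707098 0.05      ]
axis [-3.e-04  1.e+00  6.e-04]
0.06 [-11.22   0.    -6.32]
0.08 [-15.04  -0.    -8.28]
```

```bash
python3 -m crank '[-5.5,0,-3.2,0,0.03,0,255,-5.5,0,-3.2,0,0.03,0,255,-5.5,0,-3.2,0,0.03,0,255,-5.5,0,-3.2,0,0.03,0,255,-5.5,0,-3.2,0,0.03,0,255,-5.5,0,-3.2,0,0.03,0,255,0,0,0,0,0,0,255]'
```

```text
clock: 5.15
tool_pos: [0.5446, 0.2387, 0.2497]
eef_rot: [3.141, -0.178, -3.033]
wrist_force: [0.1, -0.4, 0.1]
finger_gap: 0.129
gripper_force: 59.2
```

```bash
python3 -m crank '[-5.5,0,-3.2,0,0.03,0,255,-5.5,0,-3.2,0,0.03,0,255,-5.5,0,-3.2,0,0.03,0,255,-5.5,0,-3.2,0,0.03,0,255,-5.5,0,-3.2,0,0.03,0,255,0,0,0,0,0,0,255]'; python3 - <<'E'
from h import *
o=st();A=R.from_euler("xyz",o["eef_rot"])
for v in ([-.994,-.109,0],[0,0,1]): print(v,(A.inv().apply(v)*1000).round(0))
for n,cr in(("side",(130,250,210,350)),("top",None)):
    p=optics.read_camera(n); save(p,n+"2.png",cr or (130,260,200,330),4);C=cloud(p)
    hsv=cv2.cvtColor(p["pixels"],cv2.COLOR_RGB2HSV)
    m=(abs(C[...,0]-.55)<.09)&(abs(C[...,1]-.24)<.05)&(p["pixels"].max(2)<70)&(C[...,2]>.045)&(C[...,2]<.11)
    q=C[m]; X=(q-[.556,.24,0])@np.array([.994,.109,0])
    for a in np.arange(-.06,.07,.015):
        k=abs(X-a)<.004; print(n,round(a,3),k.sum(),np.median(q[k,2]).round(4) if k.any() else "")
E
```

```text
clock: 5.9
tool_pos: [0.5747, 0.242, 0.2586]
eef_rot: [3.141, -0.327, -3.033]
wrist_force: [0.8, 0.2, 2.2]
finger_gap: 0.128
gripper_force: 59.5
{'clock': 5.9, 'tool_pos': [0.5747, 0.242, 0.2586], 'eef_rot': [3.1412, -0.3275, -3.0326], 'wrist_force': [0.7675, 0.1525, 2.1644], 'finger_gap': 0.128, 'gripper_force': 59.4607}
[-0.994, -0.109, 0] [947.  -0. 322.]
[0, 0, 1] [ 322.    0. -947.]
side -0.06 27 0.0941
side -0.045 18 0.0913
side -0.03 18 0.0868
side -0.015 12 0.082
side 0.0 14 0.0767
side 0.015 13 0.0717
side 0.03 21 0.0667
side 0.045 20 0.0609
side 0.06 11 0.0569
top -0.06 0 
top -0.045 0 
top -0.03 0 
top -0.015 0 
top 0.0 0 
top 0.015 0 
top 0.03 0 
top 0.045 0 
top 0.06 2 0.0556
```

View pics/side2.png

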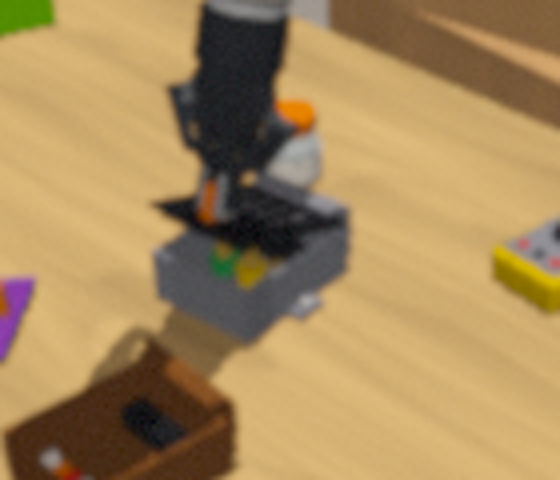

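The view shows the lid tipped up by about 18°, with its near edge at crop (160,205) and its far edge still under the lip at crop (330,205). The rings visible below are green (222,262) and yellow (250,268). Next I draw it out and lift.

```bash
python3 -m crank '[4.8,0,1.3,0,0,0,255,4.8,0,1.3,0,0,0,255,4.8,0,1.3,0,0,0,255,4.8,0,1.3,0,0,0,255,4.8,0,1.3,0,0,0,255,4.8,0,1.3,0,0,0,255,4.8,0,1.3,0,0,0,255,3,0,-9,0,0,0,255,9.7,0,-28.4,0,0,0,255,9.7,0,-28.4,0,0,0,255]'; python3 - <<'E'
from h import *
for n in("side","top"):
    p=optics.read_camera(n); save(p,n+"3.png",(110,270,200,400),4)
to([.50,-.05,.33],[np.pi,-.07,np.pi+PSI])
E
```

```text
clock: 7.25
tool_pos: [0.5399, 0.2382, 0.3313]
eef_rot: [-3.142, -0.33, -3.032]
wrist_force: [1.4, 0.3, -0.9]
finger_gap: 0.129
gripper_force: 59.1
shift(tool now,mm) [  67.4 -282.7   26. ] turn [ 0.0024 -0.2532  0.0004] shift in goal axes [  71.8 -282.7    8.9]
```

View pics/side3.png

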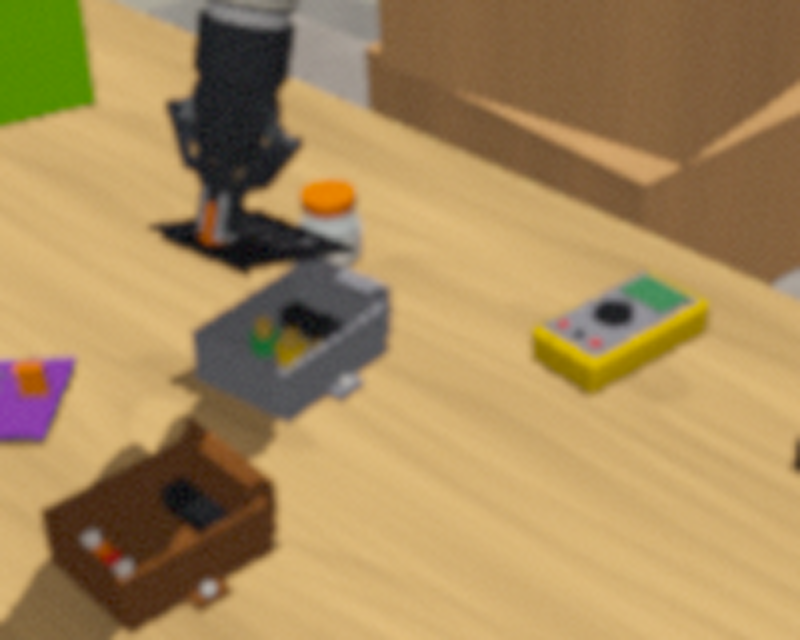

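The lid hangs free above the box at crop (250,240), still held by its tab. I carry it over the bare bench to the right and level it to 4°.

```bash
python3 -m crank '[11,-47,4,0,0,0,255,11,-47,4,0,0,0,255,11,-47,4,0,0,0,255,11,-47,4,0,0,0,255,11,-47,4,0,0,0,255,11,-47,4,0,-0.063,0,255,0,0,0,0,-0.063,0,255,0,0,0,0,-0.063,0,255,0,0,0,0,-0.063,0,255,0,0,0,0,0,0,255]'; python3 - <<'E'
from h import *
st();to([.50,-.05,.195],[np.pi,-.07,np.pi+PSI])
p=optics.read_camera("side"); C=cloud(p)
m=(abs(C[...,0]-.54)<.11)&(abs(C[...,1]+.05)<.09)&(C[...,2]>.05)&(C[...,2]<.17)&(p["pixels"].max(2)<70)
q=C[m]; print(len(q),q.min(0),q.max(0)); X=(q-[.5,-.05,0])@np.array([.994,.109,0])
for a in np.arange(-.03,.12,.02):
    k=(abs(X-a)<.004)&(q[:,2]<.16); print(round(a,3),k.sum(),np.median(q[k,2]).round(4) if k.any() else "")
E
```

```text
clock: 8.6
tool_pos: [0.5001, -0.0499, 0.3288]
eef_rot: [3.142, -0.079, -3.033]
wrist_force: [-0.9, -0.6, -0.1]
finger_gap: 0.128
gripper_force: 59.1
{'clock': 8.6, 'tool_pos': [0.5001, -0.0499, 0.3288], 'eef_rot': [3.1415, -0.0792, -3.0327], 'wrist_force': [-0.95, -0.5591, -0.1301], 'finger_gap': 0.1276, 'gripper_force': 59.0597}
shift(tool now,mm) [-10.4  -0.  133.4] turn [ 0.0001 -0.0092 -0.0001] shift in goal axes [ -9.2  -0.  133.5]
523 [ 0.46350061 -0.10480813  0.13836358] [0.5969488  0.000985   0.16958658]
-0.03 54 0.1519
-0.01 42 0.1505
0.01 32 0.1477
0.03 30 0.1472
0.05 28 0.1457
0.07 29 0.1437
0.09 17 0.1423
0.11 0
```

```bash
python3 -m crank '[-2.5,0,30,0,0,0,255,-2.5,0,30,0,0,0,255,-2.5,0,30,0,0,0,255,-2,0,24,0,0,0,255,-1,0,12,0,-0.009,0,255,0,0,4,0,0,0,255,0,0,2,0,0,0,255,0,0,1,0,0,0,255,0,0,0,0,0,0,255]'
```

```text
clock: 9.78
tool_pos: [0.501, -0.0498, 0.1959]
eef_rot: [-3.141, -0.068, -3.032]
wrist_force: [-0.8, 0.3, -0.2]
finger_gap: 0.127
gripper_force: 59.1
```

```bash
python3 -m crank '[0,0,1,0,0,0,255,0,0,1,0,0,0,255,0,0,1,0,0,0,255,0,0,0,0,0,0,255]'
```

```text
clock: 10.28
tool_pos: [0.5005, -0.0498, 0.1923]
eef_rot: [3.142, -0.069, -3.032]
wrist_force: [0.6, -0.2, -1.6]
finger_gap: 0.127
gripper_force: 59.1
```

```bash
python3 -m crank '[0,0,1,0,0,0,255,0,0,1,0,0,0,255,0,0,0,0,0,0,255]'
```

```text
clock: 10.65
tool_pos: [0.5004, -0.0498, 0.1905]
eef_rot: [-3.142, -0.069, -3.032]
wrist_force: [-0.5, 0.5, 1.0]
finger_gap: 0.126
gripper_force: 59.5
```

Down to within a millimetre or so, so I ease off, open partly and go up.

```bash
python3 -m crank '[0,0,1,0,0,0,255,0,0,0,0,0,0,255,0,0,0,0,0,0,195,0,0,0,0,0,0,160,0,0,0,0,0,0,140,0,0,0,0,0,0,140,0,0,-20,0,0,0,140,0,0,-40,0,0,0,140,0,0,-60,0,0,0,140,0,0,-60,0,0,0,140]'; python3 - <<'E'
from h import *
st()
p=optics.read_camera("side"); save(p,"s4.png",(150,350,200,500),2.6); C=cloud(p)
t=optics.read_camera("top"); D=cloud(t); save(t,"t4.png",(150,300,200,520),2.5)
for n,P,c in(("s",p,C),("t",t,D)):
    m=(abs(c[...,0]-.54)<.11)&(abs(c[...,1]+.05)<.09)&(c[...,2]>.0)&(c[...,2]<.03)&(P["pixels"].max(2)<60)
    q=c[m]; print(len(q),q.min(0),q.max(0));A=np.c_[q[:,:2],np.ones(len(q))]; w=np.linalg.lstsq(A,q[:,2],rcond=None)[0]; print("slope",w)
    # yellow contact, box area
    hsv=cv2.cvtColor(P["pixels"],cv2.COLOR_RGB2HSV)
    b=(abs(c[...,0]-.556)<.06)&(abs(c[...,1]-.24)<.055)&(c[...,2]>.003)&(c[...,2]<.045)
    for nm,lo,hi in(("yellow",20,34),("green",40,85),("blue",95,130)):
        k=b&(hsv[...,0]>=lo)&(hsv[...,0]<hi)&(hsv[...,1]>120); q=c[k]
        r,cc=np.where(k); print(n,nm,len(q),(q.mean(0).round(4),q.min(0).round(4),q.max(0).round(4),r.mean(),cc.mean()) if len(q) else "")
    for d in nets.regions_of("terminal_yellow",P)[:4]: print(d["conf"],d["centre"],np.nanmedian(c[d["pixels"]],0).round(4))
E
```

```text
clock: 11.9
tool_pos: [0.5125, -0.0485, 0.3705]
eef_rot: [3.141, -0.07, -3.032]
wrist_force: [1.0, 0.4, 0.7]
finger_gap: 0.453
gripper_force: 0.0
{'clock': 11.9, 'tool_pos': [0.5125, -0.0485, 0.3705], 'eef_rot': [3.1414, -0.0699, -3.0324], 'wrist_force': [0.9776, 0.4151, 0.6661], 'finger_gap': 0.4527, 'gripper_force': 0.0}
614 [ 0.46403708 -0.10542862  0.00109218] [0.59343874 0.01019802 0.01764401]
slope [-0.06843018 -0.00599708  0.04523654]
s yellow 76 (array([0.5557, 0.2461, 0.0237]), array([0.5412, 0.2138, 0.0034]), array([0.5886, 0.2797, 0.0366]), np.float64(194.76315789473685), np.float64(271.2631578947368))
s green 23 (array([0.5454, 0.2649, 0.0192]), array([0.5383, 0.2576, 0.0118]), array([0.5572, 0.2756, 0.0243]), np.float64(195.0), np.float64(265.60869565217394))
s blue 0 
546 [ 4.62225445e-01 -4.17698091e-02  1.70633253e-04] [0.59146041 0.01751498 0.01821201]
slope [-0.06549815 -0.00558204  0.0431182 ]
t yellow 85 (array([0.5548, 0.2366, 0.0245]), array([0.5417, 0.2025, 0.0098]), array([0.5674, 0.2805, 0.0388]), np.float64(207.23529411764707), np.float64(259.49411764705883))
t green 56 (array([0.5562, 0.2641, 0.0191]), array([0.539 , 0.2003, 0.0053]), array([0.606 , 0.2845, 0.0342]), np.float64(206.82142857142858), np.float64(249.41071428571428))
t blue 54 (array([0.5606, 0.2083, 0.0193]), array([0.5461, 0.1873, 0.003 ]), array([0.6145, 0.247 , 0.0256]), np.float64(205.61111111111111), np.float64(270.6111111111111))
0.39 [205.4, 259.9] [0.5537 0.2371 0.0218]
0.25 [210.7, 485.9] [ 0.5473 -0.3212  0.137 ]
```

View pics/t4.png

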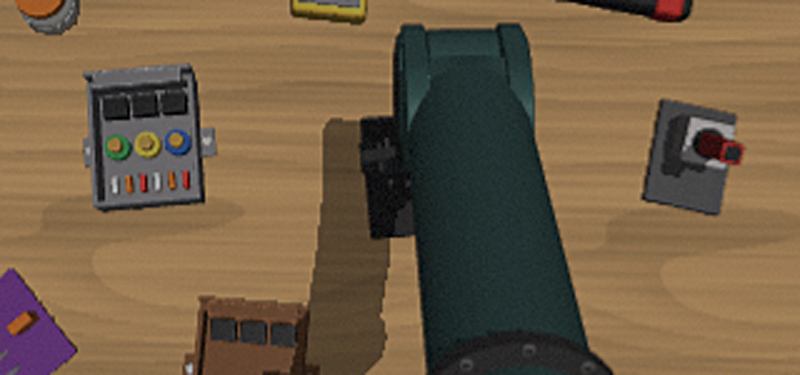

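The lid lies flat on the bench at crop (385,170), partly hidden by the arm. In the box the contacts are green (118,146), yellow in the middle (146,144) and blue (178,142). The holder base corners at crop (662,98), (737,115), (720,214) and (645,197) give a yaw of about -0.17. Next I measure the probe.

```bash
cat > pr.py <<'E'
from h import *
Q={}
for n in("side","top"):
    p=optics.read_camera(n); c=cloud(p); hsv=cv2.cvtColor(p["pixels"],cv2.COLOR_RGB2HSV)
    m=(abs(c[...,0]-.55)<.1)&(abs(c[...,1]+.33)<.09)
    red=m&((hsv[...,0]<10)|(hsv[...,0]>170))&(hsv[...,1]>130)&(c[...,2]>.085); Q[n]=c[red]
    g=(m&(c[...,2]>.007)&(c[...,2]<.017)).astype(np.uint8); g=cv2.morphologyEx(g,cv2.MORPH_OPEN,np.ones((2,2)))
    k,l,s,_=cv2.connectedComponentsWithStats(g); b=l==1+s[1:,4].argmax()
    print(n,"base",cv2.minAreaRect((c[b][:,:2]*1000).astype(np.float32)),len(Q[n]))
for psi in(-.17,-.2,-.14):
    B=R.from_euler("ZY",[psi,-.26]); 
    for n,q in Q.items():
        u=B.inv().apply(q-[.546,-.325,.13]); print(psi,n,np.percentile(u,[3,20,50,80,97],axis=0).round(4).T.tolist())
E
python3 pr.py
```

```text
side base ((559.6773681640625, -335.3872375488281), (74.2719955444336, 123.44784545898438), 77.11449432373047) 207
top base ((555.2715454101562, -334.46795654296875), (82.79424285888672, 110.19678497314453), 77.35594177246094) 124
-0.17 side [[-0.0111, -0.0095, -0.0048, 0.0029, 0.007], [-0.0153, -0.0139, -0.0124, -0.0061, 0.0006], [-0.0422, -0.0214, 0.01, 0.037, 0.0417]]
-0.17 top [[-0.0083, -0.0051, 0.0021, 0.0081, 0.0107], [-0.013, -0.0024, 0.0062, 0.0071, 0.0082], [-0.0403, -0.0176, 0.0246, 0.0387, 0.0435]]
-0.2 side [[-0.0107, -0.0092, -0.0046, 0.0033, 0.0073], [-0.0153, -0.014, -0.0125, -0.0064, 0.0004], [-0.0423, -0.0215, 0.0099, 0.037, 0.0416]]
-0.2 top [[-0.0083, -0.005, 0.0023, 0.0081, 0.0107], [-0.0131, -0.0027, 0.0063, 0.0071, 0.0081], [-0.0403, -0.0175, 0.0247, 0.0387, 0.0435]]
-0.14 side [[-0.0113, -0.0097, -0.0051, 0.0025, 0.0066], [-0.0151, -0.014, -0.0123, -0.0057, 0.001], [-0.0421, -0.0213, 0.01, 0.0371, 0.0418]]
-0.14 top [[-0.0084, -0.0049, 0.0022, 0.0082, 0.0107], [-0.0128, -0.0019, 0.006, 0.0072, 0.0083], [-0.0404, -0.0176, 0.0246, 0.0386, 0.0435]]
```

```bash
cat > g.py <<'E'
from h import *
psi=-.21
B=R.from_euler("ZY",[psi,-.26]); G=np.array([.546,-.325,.13])+B.apply([0,-.0035,.013]); T=R.from_euler("xyz",[np.pi,.26,np.pi+psi])
print("grip",G.round(4),"toolz",T.apply([0,0,1]).round(3))
for b in(.09,0): print(b,(G-(.155+b)*T.apply([0,0,1])).round(4)); to(G-(.155+b)*T.apply([0,0,1]),[np.pi,.26,np.pi+psi])
E
python3 g.py
```

```text
grip [ 0.542  -0.3277  0.1426] toolz [ 0.251 -0.054 -0.966]
0.09 [ 0.4804 -0.3146  0.3793]
shift(tool now,mm) [  61.  -261.1   -7.1] turn [ 0.0304 -0.3288  0.3193] shift in goal axes [ -26.8 -266.8   -4.6]
0 [ 0.503  -0.3194  0.2924]
shift(tool now,mm) [  32.9 -268.4   78.1] turn [ 0.0304 -0.3288  0.3193] shift in goal axes [ -26.8 -266.8   85.4]
```

```bash
python3 -m crank '[0,0,0,0.01,-0.11,0.106,80,0,0,0,0.01,-0.11,0.106,80,0,0,0,0.01,-0.109,0.107,80,-4.5,-44.5,-1,0,0,0,80,-4.5,-44.5,-1,0,0,0,80,-4.5,-44.5,-1,0,0,0,80,-4.5,-44.5,-1,0,0,0,80,-4.5,-44.5,-1,0,0,0,80,-4.5,-44.5,-1,0,0,0,80,0,0,0,0,0,0,80]'; python3 g.py; python3 pr.py | grep -- -0.2; python3 -c "
from h import *
p=optics.read_camera('side');save(p,'s5.png',(140,320,330,510),3.3)"
```

```text
clock: 13.45
tool_pos: [0.4791, -0.3193, 0.3794]
eef_rot: [3.141, 0.259, 2.923]
wrist_force: [0.6, 0.6, -0.4]
finger_gap: 0.686
gripper_force: 0.0
grip [ 0.542  -0.3277  0.1426] toolz [ 0.251 -0.054 -0.966]
0.09 [ 0.4804 -0.3146  0.3793]
shift(tool now,mm) [-0.3  4.9  0.1] turn [-0.0015 -0.0006 -0.008 ] shift in goal axes [-0.3  4.9  0.1]
0 [ 0.503  -0.3194  0.2924]
shift(tool now,mm) [-0.3  5.  90.1] turn [-0.0015 -0.0006 -0.008 ] shift in goal axes [-0.3  4.9 90.1]
-0.2 side [[-0.0107, -0.0094, -0.0053, 0.003, 0.0071], [-0.0153, -0.0141, -0.0127, -0.0069, -0.0013], [-0.0426, -0.0228, 0.0097, 0.0362, 0.042]]
-0.2 top [[0.0041, 0.008, 0.01, 0.0107, 0.0134], [-0.0021, 0.0038, 0.0064, 0.0076, 0.0363], [-0.0423, -0.0324, -0.0067, 0.0368, 0.2406]]
```

View pics/s5.png

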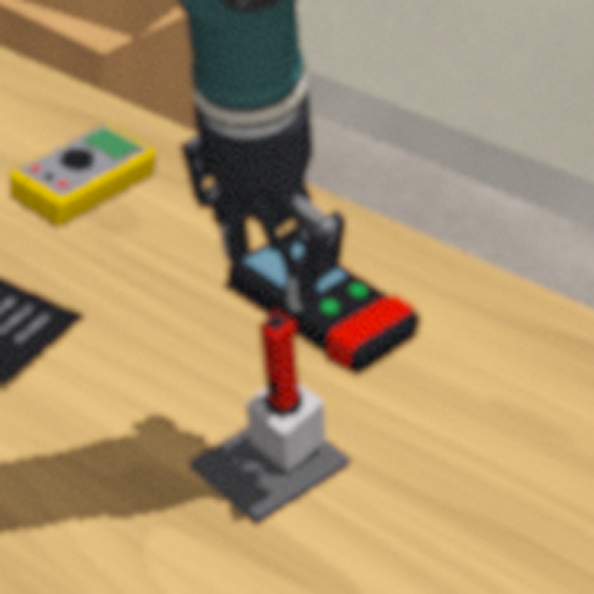

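The view shows the gripper above the probe, whose end is at crop (280,320), with the fingers at crop (235,265) and (295,300). After a 5 mm sideways correction I go down along the probe's axis and close.

```bash
python3 -m crank '[0,5,20,0,0,-0.008,80,0,0,30,0,0,0,80,0,0,25,0,0,0,80,0,0,15,0,0,0,80,0,0,0,0,0,0,140,0,0,0,0,0,0,200,0,0,0,0,0,0,255,0,0,0,0,0,0,255,0,0,0,0,0,0,255]' 50; python3 -c "
from h import *
st()"
```

```text
clock: 14.72
tool_pos: [0.5043, -0.3174, 0.2958]
eef_rot: [-3.137, 0.266, 2.937]
wrist_force: [-1.7, -4.6, -0.4]
finger_gap: 0.23
gripper_force: 49.0
{'clock': 14.725, 'tool_pos': [0.5043, -0.3174, 0.2958], 'eef_rot': [-3.1367, 0.2655, 2.9374], 'wrist_force': [-1.746, -4.5978, -0.4476], 'finger_gap': 0.23, 'gripper_force': 49.0216}
```

```bash
python3 -m crank '[0,-1,-8,0,0,0,255,0,0,-12,0,0,0,255,0,0,-12,0,0,0,255,0,0,-15,0,0,0,255,0,0,-20,0,0,0,255,0,0,-20,0,0,0,255,0,0,-20,0,0,0,255]'; python3 - <<'E'
from h import *
st(); to([.49,-.1,.40],[np.pi,0,np.pi-.21])
E
```

```text
clock: 15.6
tool_pos: [0.4774, -0.309, 0.3996]
eef_rot: [-3.141, 0.263, 2.941]
wrist_force: [0.8, 0.2, -0.4]
finger_gap: 0.224
gripper_force: 49.1
{'clock': 15.6, 'tool_pos': [0.4774, -0.309, 0.3996], 'eef_rot': [-3.1412, 0.2629, 2.9409], 'wrist_force': [0.7574, 0.1704, -0.3592], 'finger_gap': 0.2242, 'gripper_force': 49.097}
shift(tool now,mm) [ 28.2 207.3  -8.1] turn [0.0009 0.2629 0.0092] shift in goal axes [ 31.2 207.   -0.4]
```

```bash
python3 -m crank '[5,35,0,0,0.088,0.003,255,5,35,0,0,0.088,0.003,255,5,35,0,0,0.087,0.003,255,5,35,0,0,0,0,255,5,35,0,0,0,0,255,5,35,0,0,0,0,255,0,0,0,0,0,0,255]'; python3 - <<'E'
from h import *
st(); to([.556,.24,.40],[np.pi,0,np.pi-.21])
E
```

```text
clock: 16.48
tool_pos: [0.492, -0.0945, 0.3964]
eef_rot: [3.139, 0.0, 2.938]
wrist_force: [-0.1, -0.6, -1.0]
finger_gap: 0.223
gripper_force: 49.1
{'clock': 16.475, 'tool_pos': [0.492, -0.0945, 0.3964], 'eef_rot': [3.1393, 0.0003, 2.9379], 'wrist_force': [-0.0666, -0.5889, -1.0281], 'finger_gap': 0.2232, 'gripper_force': 49.1216}
shift(tool now,mm) [  4.9 340.5  -2.9] turn [0.0022 0.0003 0.0063] shift in goal axes [  7.1 340.5  -3.6]
```

```bash
python3 -m crank '[1,42.5,0,0,0,0,255,1,42.5,0,0,0,0,255,1,42.5,0,0,0,0,255,1,42.5,0,0,0,0,255,1,42.5,0,0,0,0,255,1,42.5,0,0,0,0,255,1,42.5,0,0,0,0,255,0,42.5,0,0,0,0,255,0,0,0,0,0,0,255,0,0,0,0,0,0,255]'; python3 - <<'E'
from h import *
o=st()
p=optics.read_camera("side"); c=cloud(p); save(p,"s6.png",(110,250,200,360),5)
t=optics.read_camera("top"); d=cloud(t); save(t,"t6.png",(130,260,200,330),4)
for n,P,c in(("s",p,c),("t",t,d)):
    m=(abs(c[...,0]-.556)<.04)&(abs(c[...,1]-.24)<.05)&(c[...,2]>.085)&(c[...,2]<.30)
    q=c[m]; print(n,len(q))
    for z in np.arange(.09,.24,.01):
        k=abs(q[:,2]-z)<.005
        if k.any(): print(round(z,3),k.sum(),q[k].mean(0).round(4),np.ptp(q[k],axis=0).round(4))
E
```

```text
clock: 17.73
tool_pos: [0.5562, 0.2345, 0.3956]
eef_rot: [-3.141, -0.0, 2.93]
wrist_force: [-1.2, -0.9, -1.3]
finger_gap: 0.232
gripper_force: 49.1
{'clock': 17.725, 'tool_pos': [0.5562, 0.2345, 0.3956], 'eef_rot': [-3.1406, -0.0005, 2.93], 'wrist_force': [-1.2496, -0.8659, -1.2565], 'finger_gap': 0.2316, 'gripper_force': 49.1447}
s 424
0.12 1 [0.5533 0.2333 0.1228] [0. 0. 0.]
0.13 5 [0.5542 0.2314 0.1301] [0.002  0.0048 0.008 ]
0.14 6 [0.5519 0.2303 0.1419] [0.0061 0.0097 0.0052]
0.15 11 [0.5513 0.2305 0.1503] [0.0097 0.0089 0.0079]
0.16 6 [0.5501 0.2279 0.1595] [0.009  0.0094 0.0044]
0.17 28 [0.548  0.2263 0.1714] [0.0287 0.0331 0.0077]
0.18 21 [0.5484 0.2282 0.1795] [0.0143 0.0247 0.0088]
0.19 22 [0.55   0.2269 0.1901] [0.02   0.024  0.0096]
0.2 21 [0.5491 0.2275 0.1996] [0.0191 0.0198 0.0091]
0.21 22 [0.5498 0.2279 0.2095] [0.0198 0.0242 0.0091]
0.22 19 [0.548  0.2289 0.2195] [0.0205 0.03   0.0092]
0.23 25 [0.5482 0.2264 0.2296] [0.0173 0.04   0.0094]
t 15
```

View pics/s6.png

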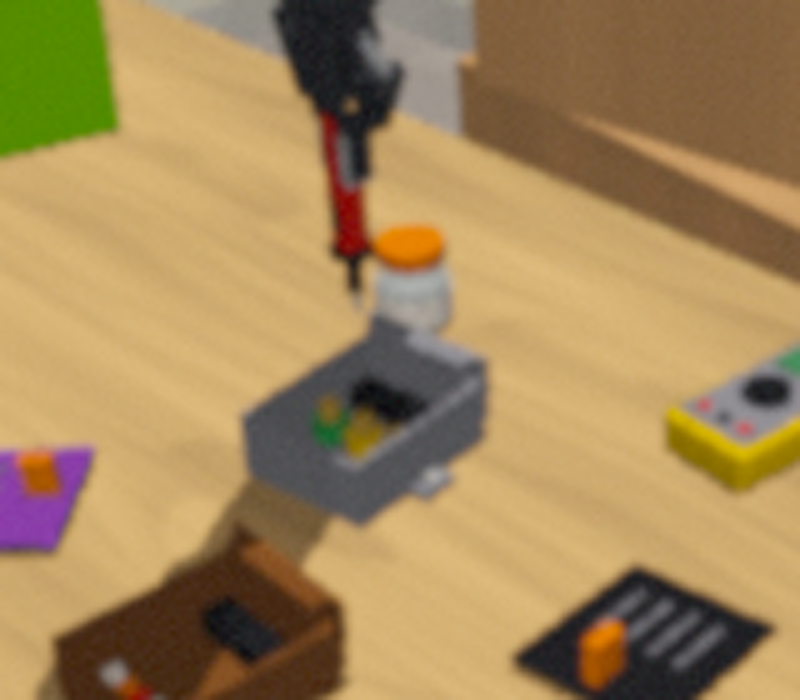

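The view shows the probe upright above the box with its tip at crop (357,300). The contacts are yellow at crop (365,430) and green at (330,425), and the lid is flat at (645,640). Next I refine tip against contact in this same view.

```bash
python3 - <<'E'
from h import *
p=optics.read_camera("side"); c=cloud(p); T=np.array(p["pose"]); f=200/np.tan(np.radians(p["fovy"])/2)
def proj(X):
    x=T[:3,:3].T@(np.array(X)-T[:3,3]); s=x[:2]/x[2]; s=s*(1+p["k1"]*(s@s)); return (s*f+[p["cx"],p["cy"]]).round(2)
m=(abs(c[...,0]-.556)<.03)&(abs(c[...,1]-.24)<.05)&(c[...,2]>.028)&(c[...,2]<.042)
hsv=cv2.cvtColor(p["pixels"],cv2.COLOR_RGB2HSV)
for r,k in zip(*np.where(m)): print(r,k,c[r,k].round(3),hsv[r,k], end=" | ")
print()
print("contact pred",proj([.556,.240,.035]),"collar edge",proj([.556,.24,.021]))
for z in(.125,.15,.17,.2): print(z,proj([.5562,.2345,z]))
for r in range(140,176):
    row=p["pixels"][r,262:285].astype(int); print(r,"".join("R" if a[0]>1.8*a[1] and a[0]>60 else "#" if a.max()<75 else "y" if a[0]>1.7*a[2] and a[0]<140 else "g" if abs(a[0]-a[2])<25 else "." for a in row))
E
```

```text
185 265 [0.565 0.288 0.042] [105  19  80] | 186 264 [0.561 0.29  0.038] [105  13  77] | 186 265 [0.564 0.288 0.038] [120   9  81] | 186 266 [0.57  0.289 0.034] [128  13  79] | 187 262 [0.55  0.287 0.041] [113  13  80] | 187 265 [0.564 0.288 0.034] [ 0  0 75] | 187 266 [0.569 0.289 0.031] [162  16  79] | 188 260 [0.542 0.289 0.039] [120  10  75] | 188 262 [0.551 0.288 0.036] [100   9  81] | 188 263 [0.554 0.287 0.035] [135   7  78] | 189 259 [0.537 0.288 0.038] [105  13  79] | 189 260 [0.54  0.287 0.037] [135   7  76] | 189 261 [0.546 0.289 0.033] [120  13  81] | 189 262 [0.547 0.285 0.035] [110  10  78] | 189 263 [0.554 0.288 0.03 ] [18 36 84] | 189 265 [0.556 0.279 0.033] [ 20 104  98] | 189 266 [0.556 0.273 0.036] [ 20 104  98] | 189 267 [0.561 0.274 0.033] [18 69 93] | 190 257 [0.526 0.286 0.04 ] [120  13  78] | 190 258 [0.533 0.29  0.035] [105   7  78] | 190 260 [0.537 0.284 0.036] [120   7  78] | 190 261 [0.546 0.289 0.03 ] [114  16  80] | 190 262 [0.549 0.287 0.029] [170  10  80] | 190 264 [0.549 0.275 0.034] [ 20 137 106] | 190 265 [0.553 0.275 0.032] [ 20 150 114] | 190 266 [
[... 1889 characters left out ...]

151 ....yRRRRRR............
152 ....yRRRRRR............
153 ....yRRRRRR............
154 .....yRRRRR............
155 .....yRRRRR............
156 .....RRRRRR............
157 .....RRRRRRR...........
158 .....RRRRRRRR..........
159 ....yRRRRRRRRRR........
160 ....yyRRRRRRRRRRRR..R..
161 .....yyRR##yy..RRRRRRRR
162 ......yy##y.....RRRRRRR
163 .......y##y............
164 ........y#y............
165 ........##y...ggggggggg
166 ........y#y...ggggggggg
167 ........yyy...ggggggggg
168 ..............ggggggggg
169 ..............ggggggggg
170 ..............ggggggggg
171 ..............ggggggggg
172 .............gggggggggg
173 .............gggggggggg
174 .............gggggggggg
175 ............ggggggggggg
```

```bash
cat > f.py <<'E'
from h import *
F=[];
for i in range(12): p=optics.read_camera("side"); o=telemetry.get_obs(); F.append(np.r_[o["wrist_force"],o["moment"]])
F=np.array(F); print("F",F.mean(0).round(2),"sd",F.std(0).round(2)); st()
c=cloud(p)
E
python3 -m crank '[1,4.5,20,0,0,0,255,0,0,20,0,0,0,255,0,0,20,0,0,0,255,0,0,10,0,0,0,255,0,0,0,0,0,0,255,0,0,0,0,0,0,255]'; python3 f.py
```

```text
clock: 18.62
tool_pos: [0.5566, 0.2401, 0.3262]
eef_rot: [3.14, 0.001, 2.93]
wrist_force: [-0.4, 0.2, -1.1]
finger_gap: 0.229
gripper_force: 49.1
F [-0.07  0.01 -0.79  0.02 -0.    0.  ] sd [0.55 0.47 0.54 0.03 0.02 0.03]
{'clock': 19.225, 'tool_pos': [0.5562, 0.2403, 0.3254], 'eef_rot': [3.1413, -0.0003, 2.9308], 'wrist_force': [-0.6409, 0.7133, -1.0128], 'finger_gap': 0.2306, 'gripper_force': 49.12}
```

```bash
python3 -m crank '[0,-0.7,8,0,0,0,255,0,0,5,0,0,0,255,0,0,2,0,0,0,255,0,0,0,0,0,0,255,0,0,0,0,0,0,255]'; python3 f.py
```

```text
clock: 19.85
tool_pos: [0.5561, 0.2396, 0.3105]
eef_rot: [3.141, -0.0, 2.931]
wrist_force: [-0.5, -0.5, -0.6]
finger_gap: 0.23
gripper_force: 49.1
F [-0.07  0.03 -0.9  -0.02  0.01  0.  ] sd [0.36 0.32 0.3  0.03 0.04 0.04]
{'clock': 20.45, 'tool_pos': [0.556, 0.2396, 0.3104], 'eef_rot': [3.1413, -0.0004, 2.9308], 'wrist_force': [0.0174, 0.7321, -0.9709], 'finger_gap': 0.2271, 'gripper_force': 49.1197}
```

No contact yet, so I go 2 mm at a time.

```bash
python3 -m crank '[0,0,2,0,0,0,255,0,0,0,0,0,0,255,0,0,0,0,0,0,255]'>/dev/null; python3 f.py;  python3 -m crank '[0,0,2,0,0,0,255,0,0,0,0,0,0,255,0,0,0,0,0,0,255]'>/dev/null; python3 f.py
```

```text
F [ 0.14  0.11  0.2   0.03 -0.08  0.01] sd [0.53 0.49 0.47 0.03 0.03 0.03]
{'clock': 21.425, 'tool_pos': [0.5561, 0.2396, 0.3085], 'eef_rot': [3.1411, -0.0001, 2.9308], 'wrist_force': [0.7054, -0.0524, 0.4657], 'finger_gap': 0.2295, 'gripper_force': 49.184}
F [ 0.49  0.14  1.06  0.08 -0.13  0.01] sd [0.5  0.56 0.42 0.03 0.02 0.03]
{'clock': 22.4, 'tool_pos': [0.5561, 0.2396, 0.3065], 'eef_rot': [3.1411, -0.0001, 2.9308], 'wrist_force': [0.7212, 0.5749, 1.3439], 'finger_gap': 0.2281, 'gripper_force': 49.3104}
```

```bash
python3 -m crank '[0,0,1.5,0,0,0,255,0,0,0,0,0,0,255,0,0,0,0,0,0,255]'>/dev/null; python3 f.py
```

```text
F [ 0.55  0.29  1.87  0.11 -0.15 -0.01] sd [0.46 0.64 0.38 0.02 0.03 0.02]
{'clock': 23.375, 'tool_pos': [0.5561, 0.2395, 0.3049], 'eef_rot': [3.1413, -0.0003, 2.9307], 'wrist_force': [0.1964, 1.1177, 2.382], 'finger_gap': 0.2298, 'gripper_force': 49.3877}
```

The force rise matches the spring, at 450 N/m and about 4 mm sunk. One more millimetre, then a last check.

```bash
python3 -m crank '[0,0,1,0,0,0,255,0,0,0,0,0,0,255,0,0,0,0,0,0,255]'>/dev/null; cat >> f.py <<'E'
save(p,"s7.png",(110,250,200,360),5)
m=(abs(c[...,0]-.55)<.03)&(abs(c[...,1]-.235)<.03)&(c[...,2]>.07)&(c[...,2]<.14)
q=c[m]
for z in np.arange(.075,.14,.01):
    k=abs(q[:,2]-z)<.005
    if k.any(): print(round(z,3),k.sum(),q[k].mean(0).round(4))
E
python3 f.py
```

```text
F [ 0.37  0.47  2.27  0.12 -0.19 -0.  ] sd [0.63 0.38 0.46 0.03 0.03 0.03]
{'clock': 24.35, 'tool_pos': [0.5561, 0.2396, 0.3039], 'eef_rot': [3.1413, -0.0002, 2.9307], 'wrist_force': [0.7487, 0.9332, 2.606], 'finger_gap': 0.2259, 'gripper_force': 49.4346}
0.075 16 [0.5493 0.2326 0.0779]
0.085 22 [0.5475 0.2318 0.0846]
0.095 18 [0.5496 0.232  0.0951]
0.105 20 [0.5486 0.2325 0.105 ]
0.115 20 [0.5495 0.2332 0.1142]
0.125 15 [0.5484 0.2322 0.1244]
0.135 19 [0.546  0.2335 0.1355]
```

View pics/s7.png

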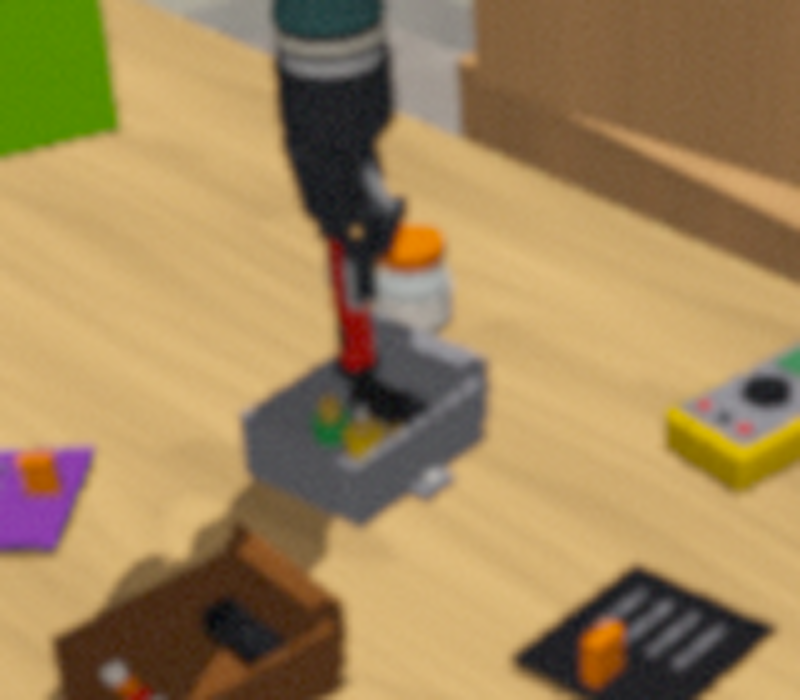

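The probe stands upright with its tip at crop (360,415), on the yellow contact at (363,430). The lid lies flat at (645,640) and the other items are where they were. The force above baseline is 3.1 N, which is about halfway, so I hand in.

```bash
python3 -c "
from station import manip
print(manip.finish_job())"
```

```text
the job is handed in; nothing more can be done
None
```

The job is handed in: the lid lies flat on the bare bench, and the gripper is still holding the probe upright on the yellow contact, pressed about 5 mm by the force reading; the hand-in gave no verdict.

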